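# Tuck a flashing under a lapped shingle and hold it down

## Task

Take the scraper block and use it to push the three wood chips off the roof board onto the bench, then set the block down on the bench clear of the board. Take the aluminium flashing by its upstand, lay it square on the board and slide its flat edge in under the middle of the lapped shingle until the red line lies at the shingle's edge, without lifting the shingle or disturbing the collet nut and the tape roll. Finish holding the flashing by its upstand, pressing it firmly down flat on the board; do not let go.

Things in the scene. Friction and masses are not known exactly. Their poses are not given: they have to be found in the camera images.
- roof_board: Plywood roof board screwed to the bench, 195 (x) x 220 (y) x 30 mm. Origin: centre of its underside; x points from its open near part to the shingle, y left, z up. Open flat area x -97 to 0, y -110 to 110 mm, top at z = 30 mm; from x = 0 the shingle covers it. Under the shingle: a 9 mm batten from x = 67 mm on, and 9 mm spacers at |y| 101 to 109 mm.
- slot_mouth (a point): Point on the board's top surface right below the middle of the shingle's near edge; axes as the board's. The slot under the shingle opens here: 9 mm high (the shingle's underside is 9 mm above the board), 202 mm wide, 67 mm deep. The shingle is 7 mm thick: its top is 16 mm above the board's.
- shingle (a joint): Lift angle of the brown wooden shingle (92 x 218 x 7 mm, three tabs, 0.12 kg) about its hinge at its far edge, 85 mm from the near edge; 0 = lying down, positive = lifted. It falls back by its weight.
- flashing: Loose L-shaped aluminium flashing, 110 mm long (y), 0.09 kg, flat on the bench at the start. Origin: underside, below the middle of the upstand. Flange 4 mm thick, x -4 to 81 mm; upstand 8 mm thick (x -4 to 4 mm) along the whole length, rising to z = 38 mm. A red line crosses the flange's top at x = 46 mm, 35 mm behind the edge to be tucked.
- flashing_edge (a point): Middle of the flashing's flat edge that goes under the shingle, on its underside: 81 mm along x from the flashing's origin; axes as the flashing's.
- flashing_grip (a point): Point in the middle of the flashing's upstand, 28 mm above its underside: where to grip, fingers closing along the flashing's x.
- scraper_block: Loose light hardwood block, 45 (x) x 90 (y) x 32 (z) mm, 0.09 kg, lying flat on the bench. Origin: centre of its underside. Grip across x.
- chip_0: Loose wood chip 26 x 16 x 8 mm, 12 g, lying on the open part of the board; origin: centre of its underside.
- chip_1: Loose wood chip 24 x 16 x 8 mm, 12 g, lying on the open part of the board; origin: centre of its underside.
- chip_2: Loose wood chip 22 x 16 x 8 mm, 12 g, lying on the open part of the board; origin: centre of its underside.
- collet_nut: Grey metal collet nut with black notches, 43 x 46 x 20 mm, left of the flashing; leave alone. Origin: centre of its underside.
- tape_roll: Tan roll of tape, 105 mm across, 25 mm high, right of the board; leave alone. Origin: centre of its underside.

How it is judged:
By the outcome, as a careful person would: the job done as asked, in the order asked, and still so for the second after the job is handed in, while the arm keeps its last pose, push and grip.
It also fails if it takes over 61 s, if anything falls off the work surface, if the arm or the gripper's body presses on something with over 40 N, if the wrist force passes 120 N, or if a joint passes its speed limit or range.

## Robot

A 6-joint arm with a two-finger parallel gripper is mounted at the origin on a cart in front of the work surface, level with it; the furniture and walls round the work are solid. World frame = base frame: x ahead of the robot, y to its left, z up, the work surface at z = 0. Lengths are in mm, angles in rad, forces in N, time in s.
With the tool pointing down it reaches from about 300 to 775 mm from the base axis. Payload 14.6 kg.
Tool frame: the origin (TCP) lies at the centre of the arm's flange, where the gripper is bolted on; the fingertips stand 173 mm ahead of it and the grasp point (between the pads) lies 155 mm ahead of it; z points along the fingers, y is the line along which they close (so a half turn about z gives the same grasp; the last joint's range is limited). The gripper opens to 85 mm and grips with 20 to 120 N. Pads are 22 mm wide; open, the fingers measure 114 mm over their backs; the gripper's body (76 mm by 85 mm) begins 54 mm behind the grasp point. The pads swing forward as they close: fully open they stand 13 mm farther back than shut.
Start: joints at [-1.391, 0.3, 1.521, -0, 1.321, -0.067], TCP at [134.36, -533.328, 404.681] pointing down, gripper open.
Joint ranges: [-3.03, 3.03], [-0.79, 2.21], [0.23, 2.52], [-1.04, 4.18], [0, 3.07], [-2.55, 2.55]. Speed limits (rad/s): [2.22, 2.22, 2.57, 3.14, 3.14, 3.14].

## Interface

Orientations are given as a unit quaternion [w, x, y, z].
In Python, from rig import bot, eyes gives the robot as it stands. Calls block until the motion is done:
- bot.move_to(position, orientation): joint-space move of the TCP to a pose.
- bot.servo_line(position, attitude=None, speed=150, until_force=None): straight line of the TCP; attitude=None keeps the orientation; speed is the mean speed in mm/s. With until_force (N) it stops when the force on the tool has changed by that much, and returns True; else False.
- bot.move_joints(angles): joint-space move.
- bot.move_gripper(opening, grip_force=None): finger opening in mm; grip_force is the grip in N (None keeps the last); returns when the fingers have stopped.
- bot.dwell(seconds).
- bot.ik(position, orientation): joint angles nearest the present ones, or None.
- eyes.read_camera(name): name is "scene" or "top"; returns a dict with "image" (384x512x3 uint8, blue, green, red), "depth" (384x512 float32, mm along the optical axis (not along the pixel's ray), 0 where there is no reading), "fovy" (degrees; the focal length in pixels is half the picture's height over the tangent of half this angle, whatever the lens; pixels are square), "cx", "cy" (the principal point, pixels), "k1" (the pictures are not rectified: a ray, as slopes to the right and down, at radius r is drawn at 1 + k1 r^2 times it, then the intrinsics apply), "eye" and "attitude" of the camera in the world. Camera axes: x right, y down, z forward; pixel columns grow to the right and rows downward; lengths in mm; the calibration is good to about 2 mm. A picture is of the moment at which its call begins.
A pose or a line that the arm cannot do raises bot.MotionError and nothing moves.
- bot.finish_job(): hands the job in; it is judged then, once.
Trained networks look in the newest picture that a camera, given by its name, has taken for a name from the list of things; names that differ only in an ending like _2 or _b are one class to them, and where a whole thing is asked for, a point or a joint stands for the part that bears it (a point fixed in the world has none). Each returns a list of dicts, best first, with "p" (0 to 1); they miss things now and then, are a little off and sometimes report something else, mostly with a low value. They report only what shows in the picture. A call takes as long as a camera call.
- eyes.look_for(camera, target): "pixel" ([row, column] in pixels, amid what is visible of it).
- eyes.trace(camera, target): "pixels" (384x512 bool, what is visible of it) and "pixel" ([row, column] in pixels, amid what is visible of it).
Readings, each from a call of its own:
- bot.read_clock(): time.
- bot.read_joint_positions(): joint angles.
- bot.read_qvel(): joint speeds.
- bot.read_effort(): joint torques, N m.
- bot.read_ee_pos(): TCP position.
- bot.read_tool_rot(): TCP orientation.
- bot.read_ft_force(): force on the tool from outside, world axes, zero at the start.
- bot.read_moment(): the same for the moment, N m.
- bot.read_grip_width(): finger opening in mm.
- bot.read_grip_force(): force on a finger pad.
Only numpy, scipy, OpenCV 4.12 (cv2) and the standard library are available. Lean on these libraries where they do the work, as an engineer would, in place of code of your own. Each camera call takes 0.05 s, during which the arm holds its last target. There are 200 camera calls.

## Working session

There is one attempt and no reset: what is moved stays moved. The work goes in short steps, each a Python script; the robot and the scene stay as the last script left them, time stands still between calls to the robot, and variables do not carry over. Pictures are saved under pics/ and viewed, at most 10 in all, crops included, and the job is handed in when it is done.

```bash
mkdir -p pics; ls; cat > h.py <<'E'
import numpy as np, cv2
from rig import bot, eyes
from scipy.spatial.transform import Rotation as R
def quat(q): return R.from_quat([q[1],q[2],q[3],q[0]])
def cloud(c):
    im=c["image"]; h,w=im.shape[:2]; f=h/2/np.tan(np.radians(c["fovy"])/2)
    v,u=np.mgrid[0:h,0:w].astype(float)
    xd=(u-c["cx"])/f; yd=(v-c["cy"])/f; x,y=xd.copy(),yd.copy()
    for _ in range(15):
        s=1+c["k1"]*(x*x+y*y); x=xd/s; y=yd/s
    d=c["depth"].astype(float)
    P=np.stack([x*d,y*d,d],-1)
    A=np.array(c["attitude"],float)
    M=quat(A).as_matrix() if A.size==4 else A
    W=P@M.T+np.array(c["eye"]); W[d<=0]=np.nan
    return W
def rect(pts):
    (cx,cy),(w,h),a=cv2.minAreaRect(pts[:,:2].astype(np.float32)); return np.round([cx,cy,w,h,a],1)
def down(yaw):  # tool pointing down, finger-closing axis (tool y) at angle yaw from world x
    y=np.array([np.cos(yaw),np.sin(yaw),0]); z=np.array([0,0,-1.]); x=np.cross(y,z)
    q=R.from_matrix(np.stack([x,y,z],1)).as_quat(); return [q[3],q[0],q[1],q[2]]
E
python3 - <<'E'
from h import *
for n in ["scene","top"]:
    c=eyes.read_camera(n); W=cloud(c); cv2.imwrite(f"pics/{n}0.png",c["image"]); np.save(n+"0.npy",W)
    print(n,c["eye"],c["attitude"],c["fovy"],c["k1"])
    for t in ["roof_board","shingle","flashing","scraper_block","chip_0","chip_1","chip_2","collet_nut","tape_roll"]:
        for r in eyes.trace(n,t)[:3]:
            p=W[r["pixels"]]; p=p[~np.isnan(p[:,0])]
            if len(p)<5: print(t,"few");continue
            z=np.percentile(p[:,2],[2,50,98]); q=p[abs(p[:,2]-np.median(p[:,2]))<8]
            print(t,round(r["p"],2),np.round(r["pixel"]),len(p),"z",z.round(1),"med",np.median(p,0).round(1),"rect",rect(q))
print(bot.read_clock(),bot.read_tool_rot())
E
```

```text
pics
rig.py
scene [  14.24572841  724.79216816 1122.91531163] [ 0.10033034 -0.26632754  0.89345357 -0.34748263] 42.0125951186823 -0.13586148554324404
roof_board 0.74 [177. 239.] 3715 z [ 5.4 30.6 48.8] med [ 624.5 -133.1   30.6] rect [ 629.1 -148.2  223.   192.6   66.8]
shingle 0.73 [165. 229.] 1454 z [38.8 44.7 49.8] med [ 674.8 -157.9   44.7] rect [ 674.6 -168.3  221.3   99.7   65.9]
flashing 0.97 [243. 255.] 1031 z [-1.5  3.8 38.4] med [460.9  34.6   3.8] rect [463.4  29.4 113.7  88.7  66. ]
scraper_block 0.78 [186. 320.] 449 z [ 5.5 29.3 35.6] med [ 408.1 -234.3   29.3] rect [ 411.3 -243.    91.3   47.4   77.9]
chip_0 0.74 [179. 237.] 3749 z [ 6.5 30.6 48.8] med [ 624.  -132.8   30.6] rect [ 629.1 -148.2  223.   192.6   66.8]
chip_0 0.52 [179. 264.] 38 z [30.1 36.9 39.7] med [ 556.1 -154.9   36.9] rect [ 557.6 -157.8   16.7   27.7   47.6]
chip_0 0.41 [190. 239.] 48 z [27.2 35.6 40.1] med [591.6 -88.1  35.6] rect [592.3 -91.4  22.8  29.3  17.4]
chip_1 0.74 [179. 237.] 3749 z [ 6.5 30.6 48.8] med [ 624.  -132.8   30.6] rect [ 629.1 -148.2  223.   192.6   66.8]
chip_1 0.52 [179. 264
[... 2115 characters left out ...]
 571.2 -129.9   38.3] rect [ 571.2 -128.7   17.1   14.     1.4]
chip_2 0.48 [176. 260.] 46 z [29.7 37.6 40.5] med [593.5 -90.2  37.6] rect [593.4 -90.2  16.1  23.1  76.7]
chip_2 0.46 [189. 284.] 54 z [32.9 37.2 41.8] med [ 559.4 -158.2   37.2] rect [ 559.8 -157.5   15.9   25.3   48.8]
chip_2 0.37 [183. 276.] 33 z [33.4 38.3 41.6] med [ 571.2 -129.9   38.3] rect [ 571.2 -128.7   17.1   14.     1.4]
collet_nut 0.62 [248. 172.] 104 z [14.4 19.3 24.6] med [394.6 160.4  19.3] rect [397.3 163.8  31.1  39.1   1.6]
tape_roll 0.6 [207. 370.] 688 z [ 1.8 23.9 28.2] med [ 517.7 -364.3   23.9] rect [ 519.2 -363.4  101.7  103.6    1.6]
1.0 [-1.58103785e-05  9.92397629e-01  1.23072928e-01 -2.39584624e-07]
```

```bash
python3 - <<'E'
import cv2
a=cv2.imread("pics/top0.png")[90:330,130:430]
cv2.imwrite("pics/top0c.png",cv2.resize(a,(750,600),interpolation=cv2.INTER_CUBIC))
E
```

```text
(no output)
```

View pics/top0c.png

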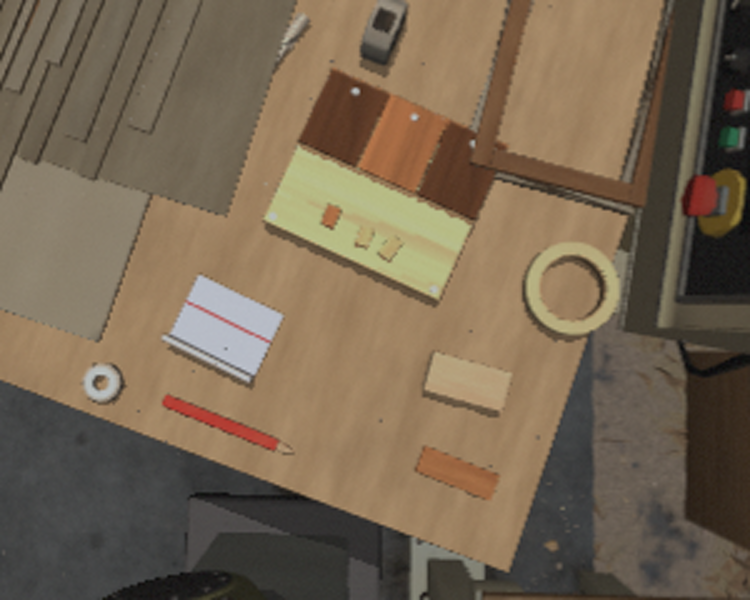

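View pics/scene0.png

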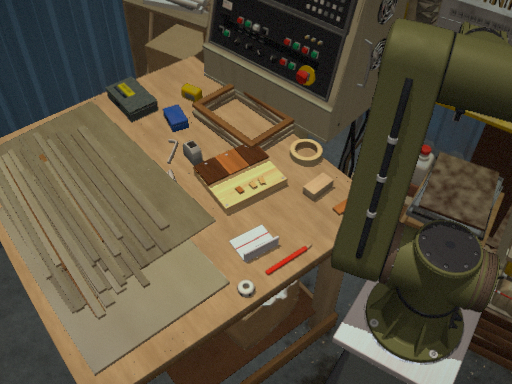

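Top crop: three chips lie on the open part of the board, at crop (331,215), (363,237) and (390,248). The flashing is at (225,325) with its upstand nearest the robot, and the block is at (467,382). The scene view shows the same layout, and the networks' pixels match it. Next I refine the flashing pose and check reach.

```bash
cat >> h.py <<'E'
O=np.array([633.3,-150.5]); YB=np.radians(-23.4)   # slot mouth / board origin, board yaw
def bw(x,y):
    c,s=np.cos(YB),np.sin(YB); return O+np.array([c*x-s*y,s*x+c*y])
def wb(p):
    c,s=np.cos(YB),np.sin(YB); d=np.asarray(p)[...,:2]-O; return np.stack([c*d[...,0]+s*d[...,1],-s*d[...,0]+c*d[...,1]],-1)
E
python3 - <<'E'
from h import *
bq=[]
for n in ["top","scene"]:
    W=np.load(n+"0.npy"); p=W.reshape(-1,3); p=p[~np.isnan(p[:,0])]
    f=p[(abs(p[:,0]-455)<90)&(abs(p[:,1]-30)<90)]
    up=f[(f[:,2]>30)&(f[:,2]<45)]; print(n,"upstand",rect(up),np.median(up,0).round(1))
    fl=f[(f[:,2]>2.3)&(f[:,2]<7)]; print("flange",rect(fl))
    b=p[(abs(p[:,0]-411)<70)&(abs(p[:,1]+245)<70)&(p[:,2]>26)]; print("block",rect(b))
    bb=wb(p); m=(bb[:,0]>-94)&(bb[:,0]<-5)&(abs(bb[:,1])<105); q=p[m]; print("board top",np.median(q[:,2]).round(1))
    c=bb[m][q[:,2]>np.median(q[:,2])+4]; print("chips rows x",np.percentile(c[:,0],[1,99]).round(),"y",np.percentile(c[:,1],[1,99]).round())
    s=p[(p[:,2]>41)&(abs(bb[:,0]-40)<60)&(abs(bb[:,1])<100)]; sb=wb(s)
    e=[[y,sb[abs(sb[:,1]-y)<5][:,0].min()] for y in range(-95,100,10) if (abs(sb[:,1]-y)<5).any()]
    e=np.array(e); k=np.polyfit(e[:,0],e[:,1],1); print("edge slope/x0",k.round(4),np.round(e[:,1],1))
    t=p[(abs(p[:,0]-600)<250)&(p[:,1]<0)&(p[:,1]>-400)]; 
for pos,yaw in [((412,-246,175),-14.3),((*bw(-60,82),215),66.6),((*bw(-60,-112),215),66.6),((*bw(-60,-112),300),66.6),((449,37,180),-23.4),((*bw(-92,0),213),-23.4),((*bw(-46,0),213),-23.4)]:
    r=bot.ik(list(pos),down(np.radians(yaw))); print(np.round(pos),None if r is None else np.round(r,2))
E
```

```text
top upstand [431.1  44.3 109.4   7.6  65.3] [430.1  41.6  36.9]
flange [455.   29.8 179.5 179.7  89.9]
block [ 412.6 -246.7   90.5   44.7   75.7]
board top 29.7
chips rows x [-81.  -9.] y [-98.  98.]
edge slope/x0 [-4.0000e-04  1.4451e+00] [1.4 1.1 1.4 1.4 1.4 1.1 1.7 2.7 1.7 1.6 1.1 1.  1.8 1.6 0.7 1.4 1.6 1.
 1.3 1.6]
scene upstand [428.3  47.1 110.3  10.8  66.2] [427.8  48.   34.8]
flange [454.   30.4 175.2 180.    0.5]
block [ 411.2 -243.    91.3   47.3   77.7]
board top 29.0
chips rows x [-91. -12.] y [-99. 100.]
edge slope/x0 [-0.0044 -2.0561] [-0.7 -2.  -0.7 -2.6 -0.7 -2.2 -4.3  1.  -3.2 -4.9 -3.1 -1.8 -1.4 -0.3
 -3.6 -2.2 -0.2 -1.7 -3.9 -2.6]
[ 412 -246  175] [-0.61  0.48  1.89 -0.    0.77 -0.37]
[611. -51. 215.] [-0.14  0.65  1.49 -0.    1.01 -1.31]
[ 534. -229.  215.] [-0.47  0.59  1.59 -0.    0.97 -1.63]
[ 534. -229.  300.] [-0.47  0.47  1.54 -0.    1.13 -1.63]
[449  37 180] [ 0.    0.43  1.97 -0.    0.75  0.41]
[ 549. -114.  213.] [-0.27  0.55  1.65 -0.    0.94  0.14]
[ 591. -132.  213.] [-0.28  0.64  1.51 -0.    0.99  0.13]
```

```bash
python3 - <<'E'
from h import *
q=down(np.radians(-14))
bot.move_to([412,-246,260],q)
bot.servo_line([412,-246,177],speed=120)
bot.move_gripper(30,40); print("w",bot.read_grip_width(),bot.read_grip_force(),bot.read_clock())
bot.servo_line([412,-246,300],speed=200)
b=bw(-60,84); q=down(np.radians(66.6))
bot.move_to([*b,270],q); print(bot.read_clock())
bot.servo_line([*b,216],speed=150)
print(bot.servo_line([*b,200],speed=20,until_force=4),bot.read_ee_pos(),bot.read_ft_force(),bot.read_clock())
c=eyes.read_camera("top"); cv2.imwrite("pics/a.png",cv2.resize(c["image"][90:290,200:400],(600,600),interpolation=cv2.INTER_CUBIC))
E
```

```text
w 44.2395529977509 41.43035352230072 3.8667
5.725
True [611.67054083 -49.55202332 207.45177865] [-0.45189728 -0.50372796  3.57004794] 6.75
```

View pics/a.png

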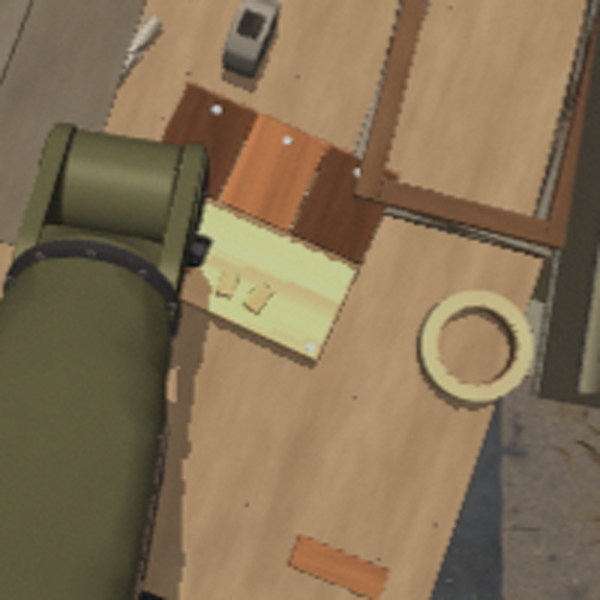

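The arm hides the block and the left chip, and two chips show at (228,283) and (258,297). Contact came at the expected height, so I sweep now.

```bash
python3 - <<'E'
from h import *
b=bw(-60,84); z=208.2
bot.servo_line([*b,z],speed=30)
bot.servo_line([*bw(-60,-60),z],speed=70); print(bot.read_ft_force(),bot.read_clock())
bot.servo_line([*bw(-60,-118),z],speed=45); print(bot.read_ft_force(),bot.read_clock())
bot.servo_line([*bw(-60,-118),270],speed=120)
q=down(np.radians(-14))
bot.move_to([400,-246,300],q)
c=eyes.read_camera("top"); W=cloud(c); cv2.imwrite("pics/b.png",cv2.resize(c["image"][90:290,200:400],(600,600),interpolation=cv2.INTER_CUBIC))
for r in eyes.look_for("top","chip_0"):
    i,j=np.int32(r["pixel"]); print(r["p"],i,j,W[i,j].round(),wb(W[i,j]).round())
print(bot.read_clock())
E
```

```text
[-0.07569935  0.01941879 -1.84251354] 9.2583
[-0.18369978 -0.32016765 -1.37347154] 10.7
0.61 207 320 [ 512. -257.    7.] [ -69. -146.]
12.6167
```

View pics/b.png

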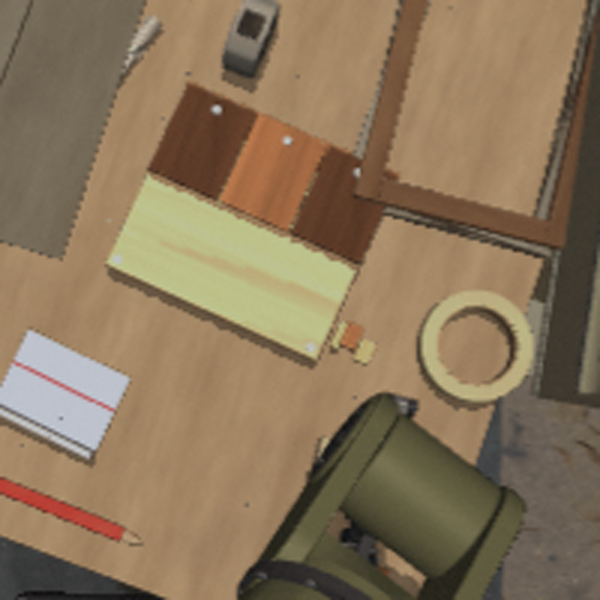

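The board is clear: the three chips lie on the bench right of it, near (342,335), (352,337) and (365,350), and the tape roll and shingle haven't moved. I set the block down, then take the flashing.

```bash
python3 - <<'E'
from h import *
bot.servo_line([408,-246,182],speed=150)
print(bot.servo_line([408,-246,170],speed=20,until_force=4),bot.read_ee_pos())
bot.move_gripper(80)
bot.servo_line([408,-246,280],speed=200)
q=down(np.radians(-23.6)); p=[430.5,44.5]
bot.move_to([*p,290],q); bot.move_gripper(45)
c=eyes.read_camera("scene"); W=cloud(c)
r=eyes.trace("scene","flashing"); 
cv2.imwrite("pics/c.png",cv2.resize(c["image"][110:310,150:400],(750,600),interpolation=cv2.INTER_CUBIC))
bot.servo_line([*p,183],speed=120); print(bot.read_clock())
bot.move_gripper(2,90); print("w",bot.read_grip_width(),bot.read_grip_force(),bot.read_ft_force(),bot.read_clock())
bot.servo_line([*p,290],speed=150)
print(bot.read_ft_force(),bot.read_moment())
bot.move_to([*bw(-92,0),270],down(YB)); 
bot.servo_line([*bw(-92,0),225],speed=100); print(bot.read_clock())
for n in ["top","scene"]:
    c=eyes.read_camera(n); np.save(n+"1.npy",cloud(c)); cv2.imwrite(f"pics/d_{n}.png",cv2.resize(c["image"][110:260,180:380],(800,600),interpolation=cv2.INTER_CUBIC))
    for t in ["flashing","scraper_block"]:
        for r in eyes.trace(n,t)[:1]:
            P=cloud(c)[r["pixels"]]; P=P[~np.isnan(P[:,0])]; print(n,t,r["p"],np.percentile(P,[2,50,98],axis=0).round(1).tolist(),rect(P),wb(rect(P)))
E
```

```text
True [ 408.17847962 -246.12744973  177.14151466]
17.75
w 5.990272410505819 88.75367760658264 [-1.84190533  0.02525392  6.44680524] 18.175
[ 0.13731449  0.18396384 -0.70009884] [ 0.01583607  0.05387858 -0.00193023]
20.4583
top scraper_block 0.61 [[383.8, -288.7, 9.9], [409.5, -244.3, 31.3], [435.5, -202.8, 35.2]] [ 408.4 -246.1   91.    46.5   75.2] [-168.43567697 -177.05590282]
scene flashing 0.84 [[527.4, -153.6, 40.2], [590.3, -101.6, 46.1], [631.4, -63.9, 78.4]] [ 582.9 -125.3  107.    89.7   67.1] [-56.26295998   3.11116288]
scene scraper_block 0.3 [[512.6, -226.3, 4.4], [649.3, -103.5, 31.3], [743.0, -20.1, 48.7]] [ 650.8 -155.2  219.   240.3   67.1] [17.92730104  2.63664135]
```

View pics/d_scene.png

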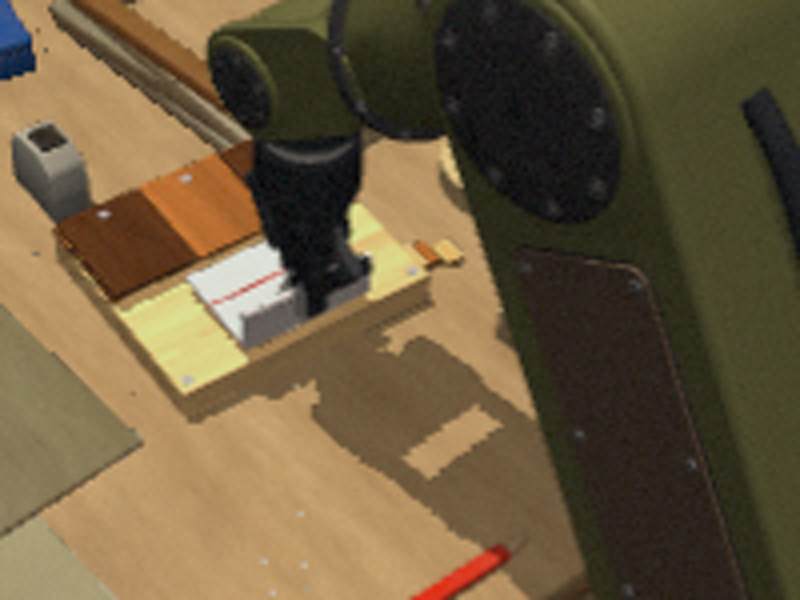

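View pics/d_top.png

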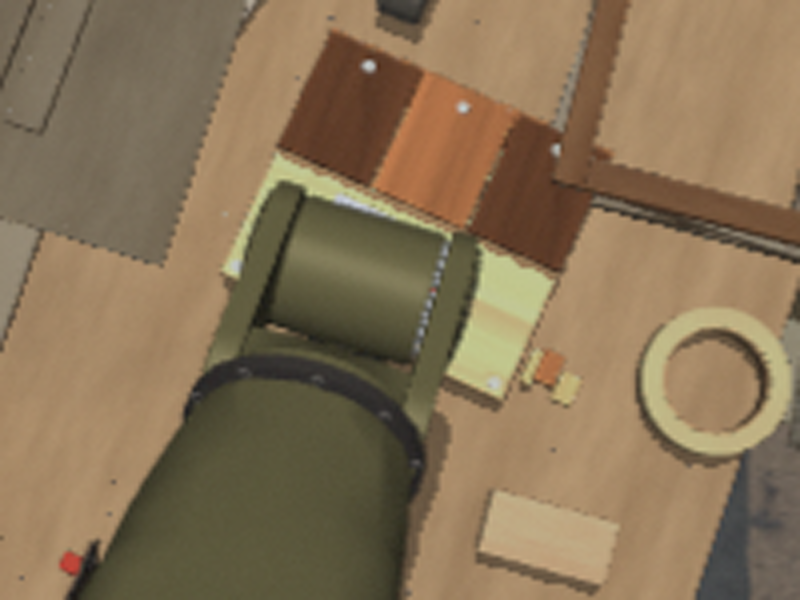

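Both views show the flashing held square over the open board, with its edge short of the shingle. The block is down on the bench, with its centre near (550,537) in the top crop, and the chips are off the board. I check tilt and yaw, then lay the flashing down.

```bash
cat > m.py <<'E'
from h import *
def flange(tag):
    c=eyes.read_camera("scene"); W=cloud(c); im=c["image"].astype(int)
    cv2.imwrite(f"pics/{tag}.png",cv2.resize(c["image"][110:230,190:350],(800,600),interpolation=cv2.INTER_CUBIC))
    m=eyes.trace("scene","flashing")[0]["pixels"]; m=m&~np.isnan(W[...,0])
    P=W[m]; B=wb(P); z0=np.median(P[:,2]); k=abs(P[:,2]-z0)<5
    A=np.c_[B[k],np.ones(k.sum())]; co=np.linalg.lstsq(A,P[k,2],rcond=None)[0]
    print("tilt slopes x,y",co[:2].round(3),"z at centre",A.mean(0)@co, "n",k.sum())
    r=rect(B[k]); print("flange rect board frame",r)
    near=cv2.dilate(m.astype(np.uint8),np.ones((5,5)))>0
    b,g,rd=im[...,0],im[...,1],im[...,2]
    s=near&(rd-g>35)&(b>g-15)&~np.isnan(W[...,0]); s&=abs(W[...,2]-z0)<6
    L=wb(W[s]); wt=(rd-g)[s]
    if len(L)>5:
        f=np.polyfit(L[:,1],L[:,0],1,w=np.sqrt(wt)); print("red line slope,x@y0",f.round(3),"n",len(L),"y",L[:,1].min().round(),L[:,1].max().round())
    p=W.reshape(-1,3); bb=wb(p); s=(p[:,2]>41)&(p[:,2]<52)&(abs(bb[:,0]-30)<50)&(bb[:,1]>60)&(bb[:,1]<100); sb=bb[s]
    e=[sb[abs(sb[:,1]-y)<4][:,0].min() for y in range(64,100,8)]; print("shingle edge x",np.round(e,1), "z",np.median(p[s,2]).round(1))
E
python3 - <<'E'
from m import *
flange("e1")
p=bw(-92,0)
print(bot.servo_line([*p,205],speed=20,until_force=5),bot.read_ee_pos(),wb(bot.read_ee_pos()),bot.read_ft_force(),bot.read_moment(),bot.read_clock())
flange("e2")
E
```

```text
tilt slopes x,y [-0.031  0.005] z at centre 45.39449848566391 n 332
flange rect board frame [-56.5   3.4  93.2 106.    1.6]
red line slope,x@y0 [-2.6000e-02 -4.6928e+01] n 22 y -5.0 49.0
shingle edge x [-3.4 -2.7 -3.1 -2.7 -1.5] z 44.5
True [ 548.87627436 -113.9671357   213.63080276] [-9.19892147e+01 -4.99355552e-04] [-1.76468246  0.14642719  6.80417619] [ 0.09106835  0.26796319 -0.02639018] 21.4917
tilt slopes x,y [-0.033 -0.009] z at centre 33.4407691846841 n 296
flange rect board frame [-56.9   5.8  87.1  98.7   0. ]
red line slope,x@y0 [ 1.4000e-02 -4.7691e+01] n 24 y -9.0 53.0
shingle edge x [-3.4 -1.5 -3.1 -0.3 -0.2] z 45.1
```

View pics/e2.png

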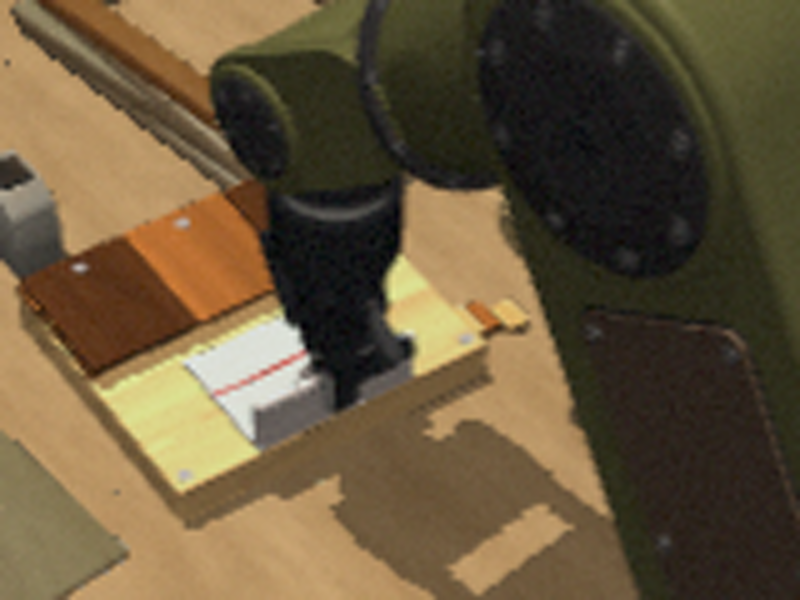

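The flashing lies square on the board at (250,370), edge short of the shingle; red line and shingle edge are parallel, about 46 mm apart. I slide it in gently.

```bash
python3 - <<'E'
from m import *
z=bot.read_ee_pos()[2]
print(bot.servo_line([*bw(-92,0),z-3],speed=10,until_force=5),bot.read_ee_pos()[2],bot.read_ft_force())
z=bot.read_ee_pos()[2]
print(bot.servo_line([*bw(-66,0),z],speed=30,until_force=15),bot.read_ee_pos(),bot.read_ft_force())
print(bot.servo_line([*bw(-46,0),z],speed=25,until_force=15),wb(bot.read_ee_pos()),bot.read_ft_force(),bot.read_moment(),bot.read_clock())
flange("f1")
E
```

```text
True 213.61836021123014 [-1.55062101  0.17183838  5.63062049]
False [ 572.8787384  -124.36057458  213.6371418 ] [ 1.13336445 -0.89075076  2.31820282]
False [-4.57022495e+01 -8.85111478e-03] [0.81116674 0.16601615 3.17988876] [-0.036999   -0.10025195  0.00652522] 23.7667Traceback (most recent call last):
  File "<stdin>", line 7, in <module>
  File "m.py", line 5, in flange
    m=eyes.trace("scene","flashing")[0]["pixels"]; m=m&~np.isnan(W[...,0])
      ~~~~~~~~~~~~~~~~~~~~~~~~~~~~~~^^^
IndexError: list index out of range
```

View pics/f1.png

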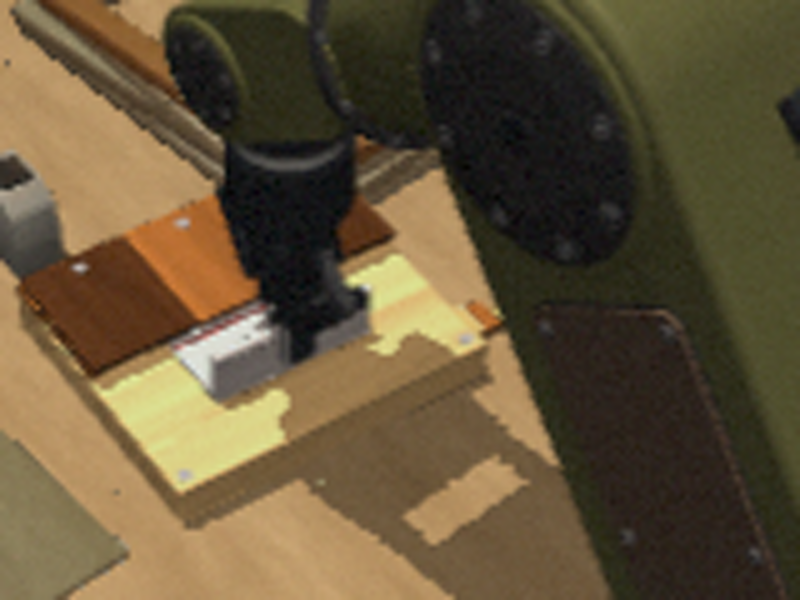

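The flashing is tucked in and the shingle lies flat. The red line runs right at the shingle's edge, from (200,335) to (262,312). I measure the remaining offset by ray-plane intersection.

```bash
cat > g.py <<'E'
from h import *
def rays(c):
    d=dict(c); d["depth"]=np.ones_like(c["depth"]); return cloud(d)-np.array(c["eye"])
def at(c,z):
    D=rays(c); e=np.array(c["eye"]); return wb(e+D*((z-e[2])/D[...,2])[...,None])
def prof(n="scene"):
    c=eyes.read_camera(n); im=c["image"].astype(float); B=at(c,34.0)
    xs=np.arange(-30,16,1.5)
    for y in (24,32,40,48):
        row=[]
        for x in xs:
            m=(abs(B[...,0]-x)<1.6)&(abs(B[...,1]-y)<4); v=im[m].mean(0) if m.any() else [0,0,0]; row.append((x,*np.int32(v[::-1])))
        print(y,[f"{r[0]:.0f}:{r[1]},{r[2]},{r[3]}" for r in row if r[0]>-14])
    p=cloud(c).reshape(-1,3); bb=wb(p)
    for lo,hi in ((62,100),(20,50)):
        s=(p[:,2]>41)&(p[:,2]<55)&(abs(bb[:,0]-40)<45)&(bb[:,1]>lo)&(bb[:,1]<hi); q=np.polyfit(bb[s,0],p[s,2],1); print("shingle slope,z0",q.round(3))
E
python3 - <<'E'
from g import *
prof()
E
```

```text
24 ['-14:220,220,213', '-12:219,221,213', '-10:220,222,213', '-9:220,223,214', '-8:220,223,214', '-6:219,221,213', '-4:218,197,188', '-3:176,130,122', '-2:136,83,80', '0:138,97,94', '2:121,102,97', '3:103,91,86', '4:101,88,78', '6:97,79,65', '8:95,66,47', '9:133,80,44', '10:183,109,54', '12:191,114,51', '14:186,112,48', '15:191,114,52']
32 ['-14:219,220,210', '-12:220,221,210', '-10:220,221,212', '-9:220,222,213', '-8:220,223,213', '-6:218,197,187', '-4:217,173,164', '-3:187,138,130', '-2:146,92,87', '0:135,96,92', '2:137,118,112', '3:129,114,106', '4:116,102,92', '6:111,101,90', '8:102,81,62', '9:85,55,28', '10:83,50,24', '12:126,74,33', '14:132,79,32', '15:102,60,24']
40 ['-14:220,222,211', '-12:220,222,212', '-10:220,221,212', '-9:220,221,211', '-8:220,221,213', '-6:200,194,187', '-4:162,138,131', '-3:155,110,104', '-2:147,101,95', '0:133,98,92', '2:154,142,135', '3:157,151,144', '4:106,99,92', '6:68,58,52', '8:75,66,60', '9:71,52,41', '10:73,42,20', '12:85,48,21', '14:91,52,26', '15:91,51,27']
48 ['-14:218,220,209', '-12:220,222,213', '-10:219,221,211', '-9:219,221,210', '-8:219,221,211', '-6:220,222,213', '-4:218,197,188', '-3:176,136,127', '-2:138,101,94', '0:142,110,104', '2:144,123,118', '3:125,111,106', '4:90,78,73', '6:57,41,37', '8:52,33,24', '9:53,33,22', '10:69,41,19', '12:84,48,25', '14:86,48,24', '15:88,51,23']
shingle slope,z0 [9.0000e-03 4.4854e+01]
shingle slope,z0 [7.0000e-03 4.4531e+01]
```

```bash
python3 - <<'E'
from g import *
c=eyes.read_camera("scene"); g=c["image"].astype(float)
def pr(z,ys,xs,w=1.0):
    B=at(c,z)
    for y in ys:
        o=[]
        for x in xs:
            m=(abs(B[...,0]-x)<w)&(abs(B[...,1]-y)<6); o.append(f"{x:.0f}:"+",".join(map(str,np.int32(g[m].mean(0)[::-1]))) if m.any() else "-")
        print(z,y,o)
print("shingle top edge z46"); pr(46,(70,82,94),np.arange(-16,10,1.))
print("board near edge z30"); pr(30,(75,95),np.arange(-108,-90,1.))
t=eyes.read_camera("top"); cv2.imwrite("pics/t2.png",t["image"])
c0=c; c=t; g=t["image"].astype(float)
print("TOP shingle edge"); pr(46,(80,-80),np.arange(-6,7,1.)); print("near edge"); pr(30,(90,-80),np.arange(-104,-91,1.))
E
```

```text
shingle top edge z46
46 70 ['-16:172,143,91', '-15:172,143,91', '-14:167,135,85', '-13:169,134,85', '-12:170,134,85', '-11:169,133,84', '-10:169,133,84', '-9:170,135,86', '-8:147,117,73', '-7:125,100,62', '-6:112,86,53', '-5:105,79,49', '-4:59,42,24', '-3:59,42,24', '-2:54,36,21', '-1:64,40,23', '0:84,48,26', '1:87,48,22', '2:87,48,22', '3:87,48,23', '4:87,48,23', '5:91,53,25', '6:90,52,24', '7:90,52,25', '8:90,51,25', '9:89,50,24']
46 82 ['-16:170,142,91', '-15:167,135,86', '-14:167,135,86', '-13:165,130,83', '-12:165,130,83', '-11:168,132,85', '-10:170,133,86', '-9:171,134,86', '-8:169,133,85', '-7:169,133,85', '-6:130,101,65', '-5:107,82,51', '-4:83,64,39', '-3:64,45,27', '-2:55,36,21', '-1:73,44,22', '0:73,44,22', '1:84,46,21', '2:84,47,20', '3:85,49,19', '4:85,48,21', '5:85,48,21', '6:86,48,23', '7:86,48,23', '8:86,47,19', '9:86,48,22']
46 94 ['-16:180,159,100', '-15:170,144,92', '-14:169,141,89', '-13:166,135,84', '-12:169,133,86', '-11:169,133,86', '-10:168,133,84', '-9:168,133,84', '-8:168,133,86', '-7:143,112,73', '-6:131,102,67', '-5:81,60,36', '-4:81,60,36', '-3:52,38,19',
[... 1067 characters left out ...]
 '6:93,90,61']
46 -80 ['-6:175,166,121', '-5:161,141,102', '-4:150,122,88', '-3:148,120,86', '-2:147,120,86', '-1:126,101,73', '0:112,88,64', '1:89,65,46', '2:87,58,39', '3:96,62,41', '4:94,60,41', '5:94,61,42', '6:92,60,41']
near edge
30 90 ['-104:102,85,64', '-103:95,81,61', '-102:95,82,62', '-101:99,85,63', '-100:91,81,60', '-99:89,79,60', '-98:101,88,65', '-97:114,104,75', '-96:132,121,87', '-95:169,158,113', '-94:169,166,118', '-93:156,156,112', '-92:158,158,114']
30 -80 ['-104:80,68,55', '-103:76,65,53', '-102:81,67,54', '-101:72,65,56', '-100:75,65,55', '-99:76,65,51', '-98:80,67,50', '-97:72,62,49', '-96:90,75,57', '-95:102,84,62', '-94:112,93,69', '-93:132,108,79', '-92:145,118,85']
```

In the scene camera's own frame, the red line sits about 1 mm short of the shingle's edge. I nudge it 1 mm, then press down.

```bash
python3 - <<'E'
from g import *
z=bot.read_ee_pos()[2]
bot.servo_line([*bw(-44.7,0),z],speed=15,until_force=15); print(wb(bot.read_ee_pos()),bot.read_ft_force())
p=bot.read_ee_pos(); bot.move_gripper(2,115)
print(bot.servo_line([p[0],p[1],p[2]-8],speed=5,until_force=20),bot.read_ee_pos(),wb(bot.read_ee_pos()),bot.read_ft_force(),bot.read_moment())
bot.dwell(1); print(bot.read_ft_force(),bot.read_ee_pos()[2],bot.read_grip_width(),bot.read_grip_force(),bot.read_clock())
prof()
c=eyes.read_camera("scene"); cv2.imwrite("pics/z.png",cv2.resize(c["image"][100:310,180:390],(600,600),interpolation=cv2.INTER_CUBIC))
E
```

```text
[-4.46943354e+01 -1.47438728e-02] [-0.64777613 -0.23565533  3.78508513]
True [ 592.29187676 -132.75759429  213.69447517] [-4.46817538e+01 -3.11473130e-03] [-1.19522979e+00  2.59529909e-03  5.37586969e+00] [0.08573285 0.1052579  0.0314805 ]
[-1.5420705   1.44518837  5.04073433] 213.71414082325316 5.724141204746781 112.8477743268013 26.05
24 ['-14:220,221,212', '-12:220,221,213', '-10:220,221,212', '-9:218,221,211', '-8:217,220,211', '-6:218,221,211', '-4:219,221,212', '-3:180,165,158', '-2:138,103,98', '0:136,98,94', '2:119,96,90', '3:103,91,85', '4:100,85,76', '6:95,75,60', '8:95,65,42', '9:134,82,42', '10:183,110,52', '12:192,115,52', '14:191,114,52', '15:193,115,52']
32 ['-14:215,217,206', '-12:218,221,210', '-10:219,221,211', '-9:219,221,212', '-8:220,221,213', '-6:221,223,214', '-4:220,223,214', '-3:196,188,180', '-2:155,127,119', '0:135,91,84', '2:134,99,93', '3:129,109,101', '4:116,100,91', '6:110,99,90', '8:102,80,63', '9:86,54,33', '10:83,49,28', '12:127,75,37', '14:134,78,35', '15:102,58,23']
40 ['-14:219,220,211', '-12:218,220,210', '-10:218,221,210', '-9:219,222,212', '-8:220,222,214', '-6:219,221,213', '-4:194,187,179', '-3:171,156,147', '-2:160,134,127', '0:134,85,80', '2:151,123,116', '3:157,144,136', '4:108,99,93', '6:69,56,53', '8:70,61,58', '9:69,51,39', '10:75,44,21', '12:89,52,25', '14:93,54,26', '15:90,52,26']
48 ['-14:220,222,211', '-12:219,221,209', '-10:219,220,209', '-9:220,221,212', '-8:220,222,214', '-6:219,222,213', '-4:216,197,186', '-3:171,129,120', '-2:128,85,79', '0:131,81,76', '2:136,95,90', '3:123,102,96', '4:89,74,68', '6:55,43,36', '8:51,35,25', '9:53,35,23', '10:71,41,20', '12:86,48,23', '14:87,48,24', '15:89,52,26']
shingle slope,z0 [-4.0000e-03  4.5404e+01]
shingle slope,z0 [3.0000e-03 4.4844e+01]
```

View pics/z.png

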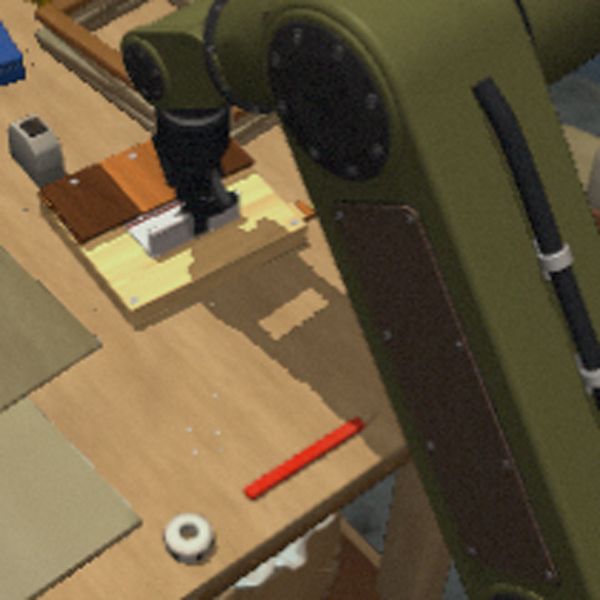

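Line and edge now coincide within about 0.5 mm, and the shingle, collet nut and pencil are undisturbed. The press stopped on a transient at 5 N, so I step the target down until the force is firm.

```bash
python3 - <<'E'
from g import *
p=bot.read_ee_pos(); t=bw(-44.7,0)
for k in range(1,30):
    z=p[2]-0.3*k
    bot.servo_line([*t,z],speed=5); bot.dwell(0.2); f=bot.read_ft_force()
    print(round(z,2),bot.read_ee_pos().round(2) if hasattr(bot.read_ee_pos(),'round') else bot.read_ee_pos(),np.round(f,1))
    if f[2]>22: break
bot.dwell(0.8); print(bot.read_ft_force(),bot.read_moment(),wb(bot.read_ee_pos()),bot.read_clock())
prof()
E
```

```text
213.4 [ 592.27 -132.71  213.66] [-1.7  0.2  7.9]
213.1 [ 592.27 -132.75  213.68] [-4.5  1.4 11.2]
212.8 [ 592.26 -132.74  213.67] [-5.   2.1 14.4]
212.5 [ 592.26 -132.72  213.67] [-7.5  2.1 17.6]
212.2 [ 592.27 -132.75  213.65] [-9.6  1.4 20.2]
211.9 [ 592.28 -132.72  213.64] [-11.3   2.8  23.5]
[-12.27143823   2.5791396   24.91163735] [ 4.27425923e-01  1.81383240e+00 -2.28643319e-05] [-4.47084304e+01  1.72989033e-02] 29.65
24 ['-14:219,222,212', '-12:219,222,213', '-10:219,222,213', '-9:220,222,213', '-8:221,222,214', '-6:221,221,214', '-4:220,221,213', '-3:179,164,156', '-2:140,105,100', '0:138,101,97', '2:120,97,91', '3:105,94,88', '4:102,87,77', '6:96,76,61', '8:95,67,46', '9:132,79,40', '10:181,107,48', '12:192,115,52', '14:189,113,51', '15:192,115,51']
32 ['-14:214,216,205', '-12:218,219,208', '-10:219,220,210', '-9:219,221,213', '-8:218,221,213', '-6:218,222,212', '-4:219,222,212', '-3:195,189,180', '-2:156,129,122', '0:135,92,85', '2:133,100,93', '3:130,108,102', '4:117,98,89', '6:110,98,87', '8:102,77,62', '9:87,53,33', '10:84,50,31', '12:126,74,38', '14:134,80,38', '15:106,65,32']
40 ['-14:220,222,212', '-12:218,220,210', '-10:218,219,209', '-9:219,220,211', '-8:219,221,213', '-6:220,221,214', '-4:195,187,181', '-3:171,154,147', '-2:159,132,126', '0:133,83,78', '2:152,124,117', '3:157,146,138', '4:108,99,91', '6:70,57,49', '8:71,63,57', '9:68,49,38', '10:75,44,23', '12:88,52,25', '14:93,53,28', '15:90,50,25']
48 ['-14:219,222,211', '-12:218,220,211', '-10:218,220,210', '-9:219,221,211', '-8:219,221,213', '-6:219,221,211', '-4:217,198,188', '-3:171,130,122', '-2:127,84,79', '0:131,82,77', '2:135,95,89', '3:122,101,95', '4:91,74,68', '6:57,42,36', '8:52,35,25', '9:54,35,24', '10:70,39,19', '12:83,45,20', '14:85,47,20', '15:86,48,21']
shingle slope,z0 [-4.0000e-03  4.5238e+01]
shingle slope,z0 [-4.0000e-03  4.5353e+01]
```

```bash
python3 -c "
from rig import bot
print(bot.finish_job())"
```

```text
the job is handed in; nothing more can be done
None
```

The job is handed in at about 30 s on the clock: the three chips are on the bench and the block is set down clear of the board. The flashing is tucked with its red line within about 0.5 mm of the shingle's edge and is still gripped, pressed down at about 25 N; the shingle, collet nut and tape roll looked undisturbed in the last pictures that showed them.

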